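# Load the embossing roller against its spring and lock it

### The arm

A 6-joint arm with a two-finger parallel gripper is mounted at the origin on the work surface. World frame = base frame: x ahead of the robot, y to its left, z up, the work surface at z = 0. Lengths are in m, angles in rad, forces in N, time in s.
With the tool pointing down it reaches from about 0.3 to 0.875 m from the base axis. Payload 6.4 kg.
Tool frame: the origin (TCP) lies at the very end of the fingers, on their centre line; the grasp point (between the pads) lies grip_point_offset behind it (grip_point_offset is the distance from the TCP to the grasp point, in m); y points along the fingers, x is the direction in which the jaws open and shut, and the axes are right-handed (so a half turn about y gives the same grasp; the last joint's range is limited). The gripper opens to 85 mm and grips with 20 to 120 N. Pads are 22 mm wide; open, the fingers measure 114 mm over their backs; the gripper's body (76 mm by 85 mm) begins 54 mm behind the grasp point. The pads swing forward as they close: fully open they stand 13 mm farther back than shut.
Start: joints at [-1.339, 0.181, 1.607, -0, 1.354, -0.206], TCP at [0.244, -0.521, 0.231] pointing down, gripper open.
Joint ranges: [-2.99, 2.99], [-0.89, 2.07], [0.3, 2.58], [-1.14, 4.28], [0, 2.63], [-3.12, 3.12]. Speed limits (rad/s): [2.57, 2.57, 3.01, 3.14, 3.14, 3.14].

### API

Orientations are given as a unit quaternion [w, x, y, z].
In Python, from bench import get_obs, camera, camera_model, hand_in, grip_point_offset gives the robot as it stands.
- The arm moves only by the shell command python3 -m jog 'ROWS'. ROWS is JSON, a list of rows, each a list of 7 numbers: the shift along the tool's x, y, z in mm, then the turn, a rotation vector about the tool's x, y, z in degrees, then the gripper's target within -1 to 1 (shut at 1, half-way at 0, fully open at -1). In form: [[x, y, z, ax, ay, az, grip], ...]. A call has 1 to 8 rows; each row shifts and turns the commanded pose from where the row before left it, along the tool's axes as they then stand; what a row does not reach is not made up. A row lasts 1/12 s, in which the tool goes at most 41.7 mm and 7.16 degrees, less where a joint would pass 70% of its speed; a pose out of reach is approached as far as the arm can. A call is refused whole if a number of a shift passes 41.7 or a number of a turn 7.16, either way. A call with a gripper value outside its range is refused whole. The fingers move at their own pace and stop on an object; the grip force is fixed at half the most. Time passes only in rows, so rows that do not move let the fingers close. It gives the time, the measured TCP pose, the force and the opening at its end, in the units of the state.
- get_obs(): the state, without advancing time (a new reading comes with each control period).
- camera(name): name is "side" or "top" or "wrist"; returns the picture (384x512x3 uint8, blue, green, red); there is no depth.
- camera_model(name): a dict with "K" (3x3 intrinsics, pixels), "pose" (4x4, takes a point from camera to world coordinates). Camera axes: x right, y down, z forward; pixel columns grow to the right and rows downward; lengths in m; the calibration is good to about 2 mm. A picture is of the moment at which its call begins: read the wrist's pose just before it. camera_model takes no time and is no camera call; for the wrist camera it gives the pose at the moment of the call.
- hand_in(): hands the job in, once; it reports no verdict.
The state is a dict: "time_s": time; "q": joint angles; "dq": joint speeds; "joint_efforts": joint torques, N m; "eef_pos": TCP position; "eef_rot": TCP orientation; "wrist_force": force on the tool from outside, world axes, zero at the start; "torque": the same for the moment, N m; "opening": opening from 0.0 (shut) to 1.0 (fully open).
Only numpy, scipy, OpenCV 4.12 (cv2) and the standard library are available. Lean on these libraries where they do the work, as an engineer would, in place of code of your own. Each camera call takes 0.05 s, during which the arm holds its last target.

### The job

Take the teal embossing roller out of its wooden rack and fit it in the grey stand: push one end into the hooded pocket against the brass spring plunger, then tip the other end down into the open slot so that the roller lies level, fully home in both cheeks. Then swing the red keeper all the way down over the slot and let go, leaving the clay tubs and the paper cup where they stand.

Things in the scene. Friction and masses are not known exactly. Their poses are not given: they have to be found in the camera images.
- roller_center (a point): Centre of the loose roller (about 0.25 kg): teal barrel with pale rings, 40 mm diameter, 100 mm long, with a steel journal 16 mm in diameter and 28 mm long at each end (156 mm overall). y is the roller's axis; both ends are alike. It starts level in the rack.
- rack: Fixed wooden rack that the roller starts in; origin under the centre of its 80 x 170 x 10 mm base, y along the roller. Its end posts (y = +-59 to +-73 mm) hold the journals in open-topped slots, 20 mm wide and 10 mm deep, with the roller's axis 50 mm above the table. Posts are 52 mm high; the barrel is free from above and from both sides.
- bay (a point): Where the roller's centre must end: 60 mm above the table in the fixed grey stand. Stand's axes: y along the roller, from the hooded spring cheek (-y) to the open cheek (+y); z up. Base plate 100 x 244 mm, 12 mm thick, nothing above it between the cheeks. Seated: roller level, journals on both cheeks' floors (52 mm high), +y tip against the end stop, plunger pressed in 10 mm.
- pocket (a point): Mouth of the spring pocket in the front of the spring cheek, at y = -66 mm from the bay point, 65 mm above the table; stand's axes. Pocket opens only to +y: 24 mm wide, floor 52 mm and hood underside 78 mm above the table; the brass plunger face fills its end, at y = -68 mm from the bay when free. Cheek: y = -66 to -112 mm, 58 mm wide, top at 86 mm.
- slot (a point): Floor centre of the open cheek's slot, at y = +70 mm from the bay, 52 mm above the table; stand's axes. Slot 20 mm wide, y = +62 to +78 mm, open upward, flared to 30 mm at its top (68 mm above the table); an end stop, 10 mm thick, top at 70 mm, closes it at y = +78 mm. To pass it the roller is tilted 9 to 17 degrees, +y end up, pressing the plunger 12 to 19 mm in, then tipped level.
- plunger (a joint): Brass spring plunger: metres pressed in (towards -y of the stand), 0 free to 0.020 fully in, 0.010 with the roller seated; pushes back with 3.5 N when free, 6 N at 0.010, 8.5 N at 0.020.
- keeper (a joint): Red keeper bar of the open cheek: angle in rad, 0 shut (level, lying over the slot, pointing to -x of the stand), 1.57 upright, up to 2.05 leaning back to +x. It starts open, stays where it is left (slight friction) and stops by itself at 0.
- keeper_pivot (a point): Hinge of the keeper, axis along the stand's y, at x = +34 mm, y = +72 mm from the bay point and 74.5 mm above the table; stand's axes. The bar is 24 mm wide (along y), 8 mm thick and reaches 74 mm from the hinge. Its steel lugs end at 82 mm above the table.
- keeper_tip (a point): Free end of the keeper bar, 74 mm from its hinge.
- tub_pink: Closed tub of pink clay with a white-rimmed lid, 106 x 81 x 42 mm, loose; origin under its centre. Bystander.
- tub_blue: Closed tub of blue clay with a white-rimmed lid, 106 x 81 x 42 mm, loose; origin under its centre. Bystander.
- cup: Brown paper cup, 72 mm across the rim, 85 mm high, loose; origin under its centre. Bystander.
Mind the look-alikes: they are no part of the job. Of the things that look like the part that bears roller_center, the smallest one is meant.

How it is judged:
On the way, in this order (a step that is already met when the one before it is completed fails the run):
1. one end of the roller presses the plunger in by at least 6 mm while the other end is still raised (roller tilted over 0.1 rad) (value of joint plunger above 0.006 m and distance between roller_center and bay below 0.06 m and (angle between roller_center's own y axis and vertical below 1.4708 rad or angle between roller_center's own y axis and vertical above 1.6708 rad)), for 0.1 s.
2. the roller lies home in both cheeks (centre within 6 mm, axis within 0.05 rad, plunger 6 to 14 mm in) with the keeper still open (over 0.6 rad) (distance between roller_center and bay below 0.006 m and angle between the y axis of roller_center and the y axis of bay, either way round below 0.05 rad and value of joint plunger between 0.006 and 0.014 m and value of joint keeper above 0.6 rad), for 0.2 s.
At the end, for the whole second after the job is handed in: The roller rests home in the stand (centre within 6 mm of the bay point, axis within 0.05 rad of the stand's, plunger pressed in 6 to 14 mm by it), and the keeper is shut to within 0.12 rad (distance between roller_center and bay below 0.006 m and angle between the y axis of roller_center and the y axis of bay, either way round below 0.05 rad and value of joint plunger between 0.006 and 0.014 m and value of joint keeper below 0.12 rad); the robot touches nothing.
It fails at once if the pink tub is moved by more than 30 mm (distance of tub_pink from where it was at the start of the episode above 0.03 m).
It fails at once if the blue tub is moved by more than 30 mm (distance of tub_blue from where it was at the start of the episode above 0.03 m).
It fails at once if the paper cup is moved by more than 30 mm (distance of cup from where it was at the start of the episode above 0.03 m).
It also fails if it takes over 61 s, if anything falls off the work surface, if the arm or the gripper's body presses on something with over 40 N, if the wrist force passes 120 N, or if a joint passes its speed limit or range.

## Working session

There is one attempt and no reset: what is moved stays moved. The work goes in short steps, Python scripts to look and compute and a shell command to move; the robot and the scene stay as the last step left them, time stands still between calls to the robot, and variables do not carry over. Pictures are saved under pics/ and viewed, and the job is handed in when it is done.

```bash
ls; mkdir -p pics
python3 - <<'E'
from bench import *
import cv2,numpy as np
print(grip_point_offset,get_obs())
for n in ("side","top","wrist"):
    m=camera_model(n);print(n,np.round(m["K"],1).tolist(),np.round(m["pose"],3).tolist())
    cv2.imwrite(f"pics/{n}0.png",camera(n))
E
```

```text
pics
0.0187 {'time_s': 0.0, 'q': array([-1.33928462e+00,  1.81498102e-01,  1.60798605e+00, -3.12042739e-06,
        1.35378055e+00, -2.06311828e-01]), 'dq': array([ 7.02889770e-04,  1.22191368e-03,  1.67864170e-05, -8.82482461e-04,
        7.17671756e-04,  3.16809573e-04]), 'joint_efforts': array([ 2.99924468e-04, -4.44884419e+01, -3.51329863e+01, -3.15370989e-04,
        9.17756668e-03,  2.58589660e-05]), 'eef_pos': array([ 0.24366639, -0.52023069,  0.23041889]), 'eef_rot': array([ 0.59706278, -0.5962389 ,  0.3799071 , -0.3790591 ]), 'wrist_force': array([0.26122607, 0.25617098, 0.09068104]), 'torque': array([-0.05345418,  0.02294741, -0.0193772 ]), 'opening': 0.9967008970098733}
side [[381.9, 0.0, 244.7], [0.0, 381.9, 189.2], [0.0, 0.0, 1.0]] [[-0.991, -0.102, 0.089, 0.474], [-0.136, 0.745, -0.653, 0.472], [0.001, -0.659, -0.752, 0.71], [0.0, 0.0, 0.0, 1.0]]
top [[370.3, 0.0, 254.4], [0.0, 370.3, 188.8], [0.0, 0.0, 1.0]] [[0.004, -0.996, 0.088, 0.446], [-1.0, -0.003, 0.002, -0.058], [-0.002, -0.088, -0.996, 0.896], [0.0, 0.0, 0.0, 1.0]]
wrist [[321.4, 0.0, 257.9], [0.0, 321.4, 196.2], [0.0, 0.0, 1.0]] [[0.423, -0.861, -0.282, 0.317], [-0.906, -0.402, -0.131, -0.487], [-0.0, 0.311, -0.95, 0.374], [0.0, 0.0, 0.0, 1.0]]
```

View pics/top0.png

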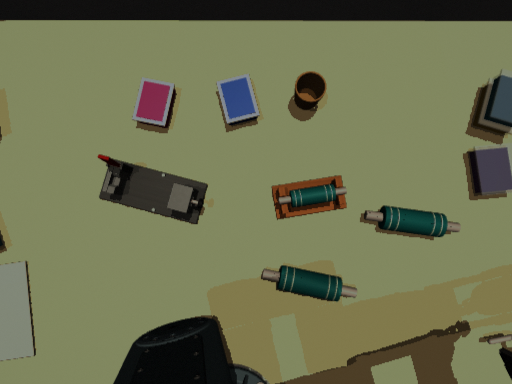

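View pics/side0.png

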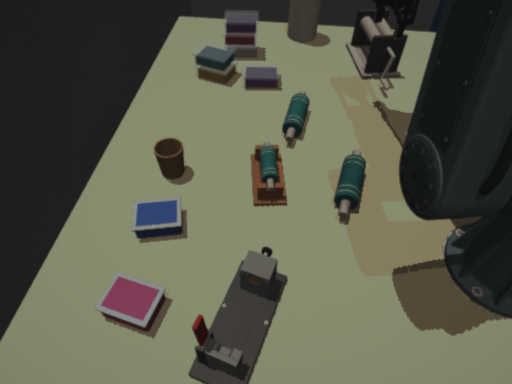

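View pics/wrist0.png

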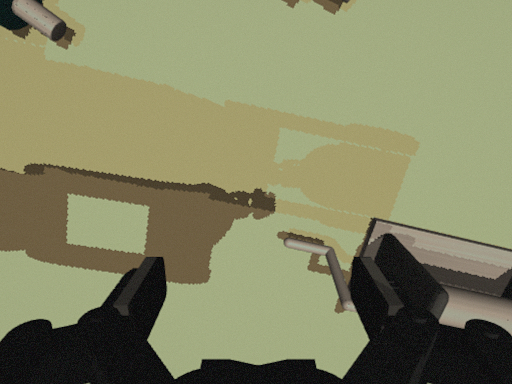

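Top view candidates for the roller: (312,196) in the wooden rack, (413,221) larger and loose, and (310,283) larger and loose. The smallest one, in the rack at (312,196), fits the description. I'll check it in a close crop.

Run:
```python
import cv2,numpy as np
t=cv2.imread("pics/top0.png")
a=cv2.resize(t[165:230,260:360],None,fx=7,fy=7,interpolation=cv2.INTER_CUBIC)
a=np.clip(a*1.8,0,255).astype('uint8');cv2.imwrite("pics/c1.png",a)
a=cv2.resize(t[145:230,90:215],None,fx=6,fy=6,interpolation=cv2.INTER_CUBIC)
a=np.clip(a*2.2,0,255).astype('uint8');cv2.imwrite("pics/c2.png",a)
s=cv2.imread("pics/side0.png")
a=cv2.resize(s[240:384,185:300],None,fx=4.1,fy=4.1,interpolation=cv2.INTER_CUBIC)
a=np.clip(a*2.2,0,255).astype('uint8');cv2.imwrite("pics/c3.png",a)
```

```text
(no output)
```

View pics/c1.png

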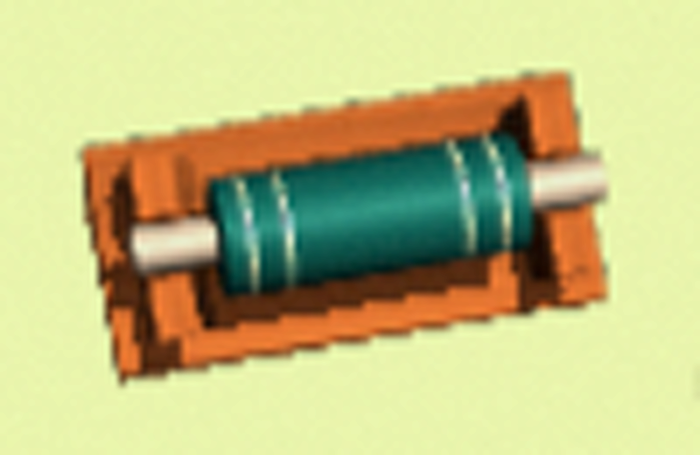

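View pics/c2.png

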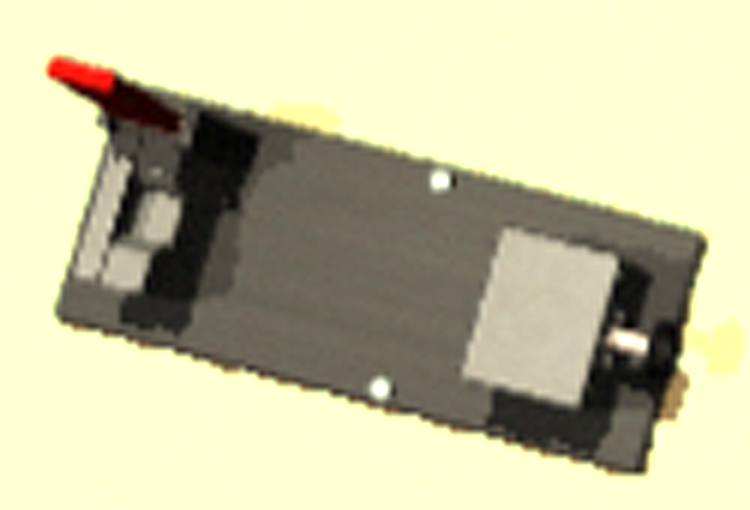

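View pics/c3.png

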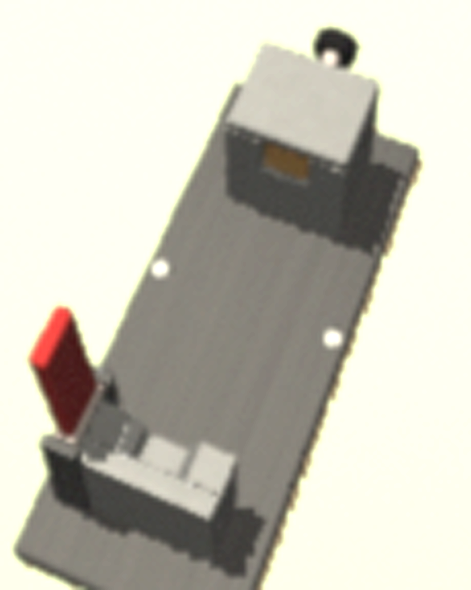

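The rack crop shows the small roller with its journals in the posts, ends at about (279,200) and (346,190) in the top picture. In the stand, the hooded cheek top is centred near (180,198), the open cheek near (113,180) and the red keeper at (107,161). Next I'll measure these positions.

```bash
cat > h.py <<'E'
import cv2,numpy as np
from bench import *
def ray(n,uv,M=None):
    m=M or camera_model(n);P=np.array(m["pose"]);K=np.array(m["K"])
    d=P[:3,:3]@np.linalg.solve(K,[uv[0],uv[1],1.]);return P[:3,3],d/np.linalg.norm(d)
def onz(n,uv,z,M=None):
    o,d=ray(n,uv,M);return o+d*(z-o[2])/d[2]
def tri(*rs):
    A=sum(np.eye(3)-np.outer(d,d) for o,d in rs);b=sum((np.eye(3)-np.outer(d,d))@o for o,d in rs)
    return np.linalg.solve(A,b)
def proj(n,p,M=None):
    m=M or camera_model(n);P=np.array(m["pose"]);c=P[:3,:3].T@(np.array(p)-P[:3,3]);q=np.array(m["K"])@c;return q[:2]/q[2]
def big(mask):
    n,l,s,c=cv2.connectedComponentsWithStats(mask.astype('uint8'));i=1+np.argmax(s[1:,4]);return l==i
E
python3 - <<'E'
from h import *
from scipy.spatial.transform import Rotation as R
t=cv2.imread("pics/top0.png");s=cv2.imread("pics/side0.png")
def teal(im,x0,y0,x1,y1):
    hsv=cv2.cvtColor(im,cv2.COLOR_BGR2HSV);m=np.zeros(im.shape[:2],bool)
    m[y0:y1,x0:x1]=((hsv[...,0]>75)&(hsv[...,0]<105)&(hsv[...,1]>110))[y0:y1,x0:x1]
    m=cv2.morphologyEx(m.astype('uint8'),cv2.MORPH_CLOSE,np.ones((5,5)))
    c=max(cv2.findContours(m,0,2)[0],key=cv2.contourArea);return cv2.minAreaRect(c)
for n,im,b in (("top",t,(262,170,355,225)),("side",s,(245,135,295,205))):
    r=teal(im,*b);print(n,r,onz(n,r[0],.05))
    bx=cv2.boxPoints(r)
    e=sorted([np.linalg.norm(bx[i]-bx[(i+1)%4]) for i in range(4)])
    for i in range(4):
        a,c=bx[i],bx[(i+1)%4]
        if np.linalg.norm(a-c)<e[1]+.1:print('  end',(a+c)/2,onz(n,(a+c)/2,.05))
A=onz("top",(260+133/7,165+245/7),.05);B=onz("top",(260+605/7,165+177/7),.05)
print("journ",A,B,np.linalg.norm(A-B),(A+B)/2,np.degrees(np.arctan2(-(A-B)[0],(A-B)[1])))
f=lambda c:(90+c[0]/6,145+c[1]/6)
ck=[onz("top",f(c),.086) for c in((505,228),(618,258),(583,405),(465,378))]
print("cheek",np.round(ck,4).tolist(),[np.linalg.norm(ck[i]-ck[(i+1)%4]) for i in range(4)],np.mean(ck,0))
bs=[onz("top",f(c),.012) for c in((705,240),(643,472),(58,318))]
print("base",np.round(bs,4).tolist(),[np.linalg.norm(bs[i]-bs[i+1]) for i in (0,1)],(bs[0]+bs[2])/2)
d=bs[2]-bs[1];print("yaw",np.degrees(np.arctan2(-d[0],d[1])))
d=ck[0]-ck[1]+ck[3]-ck[2];print("yaw",np.degrees(np.arctan2(-d[0],d[1])))
bl=[onz("top",f(c),.012) for c in((441,180),(380,388))];print("bolts",bl,np.mean(bl,0))
g=lambda c:(185+c[0]/4.1,240+c[1]/4.1)
bl2=[onz("side",g(c),.012) for c in((160,268),(332,338))];print("bolts side",bl2,np.mean(bl2,0))
o=get_obs();print(R.from_quat(np.roll(o["eef_rot"],-1)).as_matrix().round(3))
E
```

```text
top ((312.5270080566406, 195.16217041015625), (16.27549934387207, 45.04532241821289), 80.53767395019531) [ 0.50706806 -0.18943472  0.05      ]
  end [334.74323 191.45947] [ 0.51574901 -0.24042813  0.05      ]
  end [290.3108  198.86487] [ 0.49840054 -0.13852025  0.05      ]
side ((268.274169921875, 164.66033935546875), (31.533727645874023, 14.210729598999023), 86.633544921875) [ 0.50549455 -0.18792877  0.05      ]
  end [267.3483  148.92068] [ 0.51316786 -0.24356787  0.05      ]
  end [269.20004 180.4    ] [ 0.49838679 -0.13639045  0.05      ]
journ [ 0.4957107 -0.1126328  0.05     ] [ 0.51853968 -0.2672487   0.05      ] 0.15629215779941885 [ 0.50712519 -0.18994075  0.05      ] 8.399017928472837
cheek [[0.5303, 0.1203, 0.086], [0.5194, 0.0786, 0.086], [0.4656, 0.0904, 0.086], [0.4752, 0.1336, 0.086]] [np.float64(0.04306611627575786), np.float64(0.055070073387502985), np.float64(0.04430152292510614), np.float64(0.05662378957112151)] [0.49760838 0.10573534 0.086     ]
base [[0.5334, 0.0564, 0.012], [0.4409, 0.0796, 0.012], [0.5013, 0.3142, 0.012]] [np.float64(0.09535402550762276), np.float64(0.24217505437679543)] [0.51732804 0.18530137 0.012     ]
yaw -14.428976615143505
yaw -13.630346546093003
bolts [array([0.55722265, 0.16269087, 0.012     ]), array([0.47380788, 0.18486285, 0.012     ])] [0.51551526 0.17377686 0.012     ]
bolts side [array([0.55522596, 0.16475372, 0.012     ]), array([0.47214029, 0.18704121, 0.012     ])] [0.51368312 0.17589746 0.012     ]
[[ 0.424 -0.     0.906]
 [-0.906  0.001  0.424]
 [-0.001 -1.     0.   ]]
```

```bash
cat >> h.py <<'E'
from scipy.spatial.transform import Rotation as R
def pose():
    o=get_obs();return np.array(o["eef_pos"]),R.from_quat(np.roll(o["eef_rot"],-1)).as_matrix(),o
def togo(p,yaw=None,tilt=0,f=None):
    """tool-frame shift(mm) to p from current; turn rotvec(deg) to jaw yaw (deg), tilted"""
    c,M,o=pose();print("t",round(o["time_s"],2),"pos",c.round(4),"F",np.round(o["wrist_force"],1),"open",round(o["opening"],3))
    print("shift",(M.T@(np.array(p)-c)*1000).round(1))
    if yaw is not None:
        T=target(yaw,tilt);print("turn",np.degrees(R.from_matrix(M.T@T).as_rotvec()).round(2))
def target(yaw,tilt=0):
    a=np.radians(yaw);x=np.array([np.cos(a),np.sin(a),0]);y=np.array([0,0,-1.]);z=np.cross(x,y)
    return np.stack([x,y,z],1)@R.from_rotvec([np.radians(tilt),0,0]).as_matrix()
E
python3 -m jog '[[-15.7,0,31.5,0,0,0,-1],[-15.7,0,31.5,0,0,0,-1],[-15.7,0,31.5,0,0,0,-1],[-15.7,0,31.5,0,0,0,-1],[-15.7,0,31.5,0,0,0,-1],[-15.7,0,31.5,0,0,0,-1],[-15.7,0,31.5,0,0,0,-1],[-15.7,0,31.5,0,0,0,-1]]'
python3 -m jog '[[-15.7,0,31.5,0,0,0,-1],[-15.7,0,31.5,0,0,0,-1],[-15.7,0,31.5,0,0,0,-1],[-15.7,0,31.5,0,0,0,-1],[0,7,0,0,-7,0,-1],[0,7,0,0,-7,0,-1],[0,7,0,0,-7,0,-1],[0,7,0,0,-7,0,-1]]'
python3 -m jog '[[0,7,0,0,-7,0,-1],[0,7,0,0,-7,0,-1],[0,7,0,0,-7,0,-1],[0,7,0,0,-7,0,-1],[0,7,0,0,-7,0,-1],[0,7,0,0,-7,0,-1],[0,0,0,0,-3,0,-1],[0,0,0,0,0,0,-1]]'
python3 - <<'E'
from h import *
togo([.5065,-.189,.03],8.35)
M=camera_model("wrist");im=camera("wrist");cv2.imwrite("pics/w1.png",im);np.save("w1.npy",[M["pose"]])
for y in(-.05,.05):
    print(proj("wrist",[.5065-.1452*y,-.189+.9894*y,.05],M))
E
```

```text
time_s: 0.82
eef_pos: [0.4195, -0.2986, 0.2311]
eef_rot: [0.597, -0.597, 0.38, -0.379]
wrist_force: [0.5, -0.5, 0.0]
opening: 0.994
time_s: 1.48
eef_pos: [0.5063, -0.1893, 0.2026]
eef_rot: [0.672, -0.671, 0.222, -0.221]
wrist_force: [0.8, 0.0, 0.9]
opening: 0.999
time_s: 2.15
eef_pos: [0.5057, -0.1895, 0.1604]
eef_rot: [0.706, -0.705, -0.05, 0.051]
wrist_force: [-1.1, -0.0, 0.2]
opening: 1.002
t 2.15 pos [ 0.5057 -0.1895  0.1604] F [-1.1 -0.   0.2] open 1.002
shift [  1.  130.4   0.3]
turn [-0.07 -0.16 -0.07]
[258.22943446 246.1521855 ]
[257.734974   130.28465056]
```

View pics/w1.png

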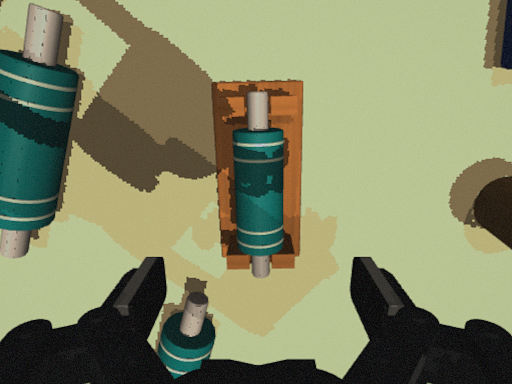

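The wrist view agrees with the estimate: the barrel ends show at (258,129) and (260,252) against predicted (258,130) and (258,246). Descending to grasp.

```bash
python3 -m jog '[[1,30,0,0,0,0,-1],[0,30,0,0,0,0,-1],[0,30,0,0,0,0,-1],[0,20,0,0,0,0,-1],[0,14,0,0,0,0,-1],[0,7,0,0,0,0,-1],[0,0,0,0,0,0,-1],[0,0,0,0,0,0,1]]'
python3 -m jog '[[0,0,0,0,0,0,1],[0,0,0,0,0,0,1],[0,0,0,0,0,0,1],[0,0,0,0,0,0,1],[0,0,0,0,0,0,1],[0,0,0,0,0,0,1],[0,0,0,0,0,0,1],[0,0,0,0,0,0,1]]'
```

```text
time_s: 2.87
eef_pos: [0.5076, -0.19, 0.0308]
eef_rot: [-0.705, 0.705, 0.05, -0.049]
wrist_force: [0.4, 0.5, -0.2]
opening: 0.885
time_s: 3.53
eef_pos: [0.5081, -0.1903, 0.0318]
eef_rot: [-0.705, 0.706, 0.051, -0.049]
wrist_force: [-1.5, 1.1, 4.3]
opening: 0.45
```

```bash
python3 -m jog '[[0,-10,0,0,0,0,1],[0,-30,0,0,0,0,1],[0,-35,0,0,0,0,1],[0,-35,0,0,0,0,1],[0,-30,0,0,0,0,1],[0,-20,0,0,0,0,1],[6,0,33,0,0,0,1],[6,0,33,0,0,0,1]]'
python3 -m jog '[[6,0,33,0,0,0,1],[6,0,33,0,0,0,1],[6,0,33,0,0,0,1],[6,0,33,0,0,0,1],[6,0,33,0,0,0,1],[6,0,33,0,0,0,1],[6,0,33,0,0,0,1],[6,0,33,0,0,0,1]]'
python3 -m jog '[[6,0,33,0,0,0,1],[6,0,33,0,0,0,1],[0,0,0,0,6,0,1],[0,0,0,0,6,0,1],[0,0,0,0,6,0,1],[0,0,0,0,5,0,1],[0,0,0,0,0,0,1],[0,0,0,0,0,0,1]]'
python3 - <<'E'
from h import *
togo([.524,.211,.19],-14.7)
M=camera_model("wrist");im=camera("wrist");cv2.imwrite("pics/w2.png",im);np.savez("w2.npz",pose=M["pose"],K=M["K"])
cv2.imwrite("pics/top2.png",camera("top"));cv2.imwrite("pics/side2.png",camera("side"))
E
```

```text
time_s: 4.2
eef_pos: [0.5109, -0.1238, 0.1933]
eef_rot: [-0.704, 0.706, 0.05, -0.047]
wrist_force: [1.2, 0.8, -2.7]
opening: 0.446
time_s: 4.87
eef_pos: [0.5198, 0.1471, 0.1911]
eef_rot: [0.705, -0.705, -0.05, 0.05]
wrist_force: [0.2, -0.7, -1.6]
opening: 0.451
time_s: 5.53
eef_pos: [0.5227, 0.2124, 0.1907]
eef_rot: [0.701, -0.701, 0.091, -0.091]
wrist_force: [0.2, -0.4, -1.9]
opening: 0.448
t 5.53 pos [0.5227 0.2124 0.1907] F [ 0.2 -0.4 -1.9] open 0.448
shift [ 1.7  0.7 -1.1]
turn [-0.   -0.06  0.01]
```

View pics/w2.png

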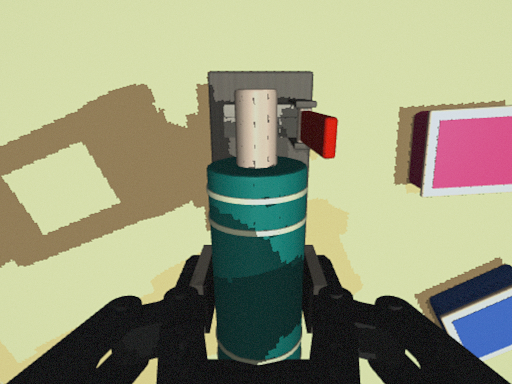

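View pics/side2.png

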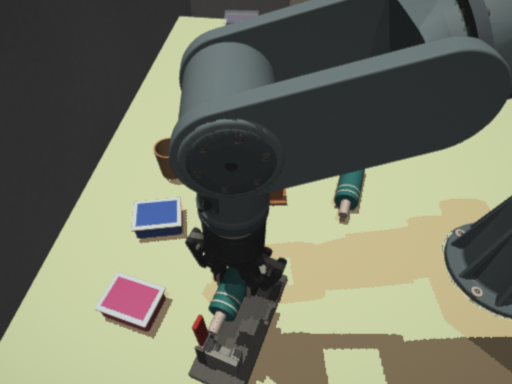

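Run:
```python
from h import *
d=np.load("w2.npz");M=dict(pose=d["pose"],K=d["K"])
c,T,o=pose()
im=cv2.imread("pics/w2.png")
cv2.imwrite("pics/w2c.png",np.clip(cv2.resize(im[60:180,190:350],None,fx=4.5,fy=4.5,interpolation=2)*1.8,0,255).astype('uint8'))
def tl(uv,z): 
    p=onz("wrist",uv,z,M);return p.round(4),(T.T@(p-c)*1000).round(1)
for uv in((209,72),(312,72)):print("base",tl(uv,.012))
for uv in((236,92),(278,92),(236,155),(278,155)):print("journal",tl(uv,c[2]+.0187))
print("cam in tool",(T.T@(M["pose"][:3,3]-c)*1000).round(1))
```

```text
base (array([0.5043, 0.3173, 0.012 ]), array([-44.8, 178.5,  96.7]))
base (array([0.5974, 0.2926, 0.012 ]), array([ 51.6, 178.5,  96.7]))
journal (array([0.5361, 0.2913, 0.2092]), array([ -7.3, -18.7,  79.7]))
journal (array([0.5511, 0.2873, 0.2092]), array([  8.2, -18.7,  79.7]))
journal (array([0.5296, 0.2687, 0.2092]), array([ -7.8, -18.7,  56.2]))
journal (array([0.5455, 0.2645, 0.2092]), array([  8.6, -18.7,  56.2]))
cam in tool [   0.6 -143.4   80.2]
```

View pics/w2c.png

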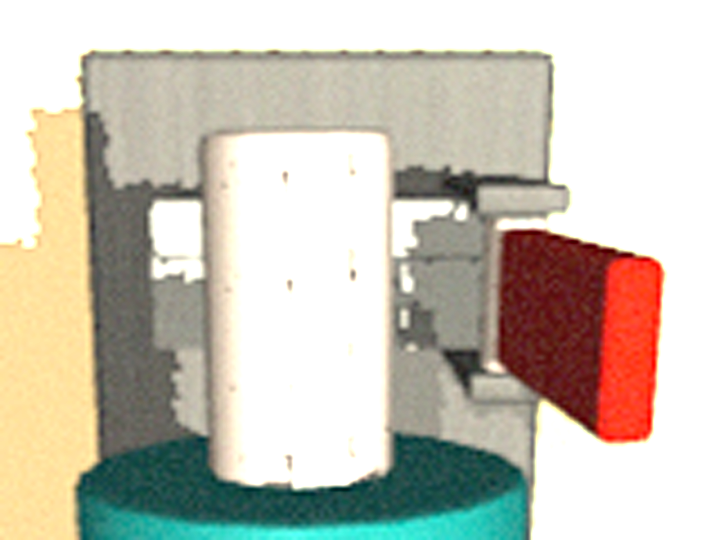

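Run:
```python
import cv2,numpy as np
t=cv2.imread("pics/top2.png")
cv2.imwrite("pics/t2c.png",np.clip(cv2.resize(t[140:240,85:225],None,fx=5.5,fy=5.5,interpolation=2)*2.,0,255).astype('uint8'))
```

```text
(no output)
```

View pics/t2c.png

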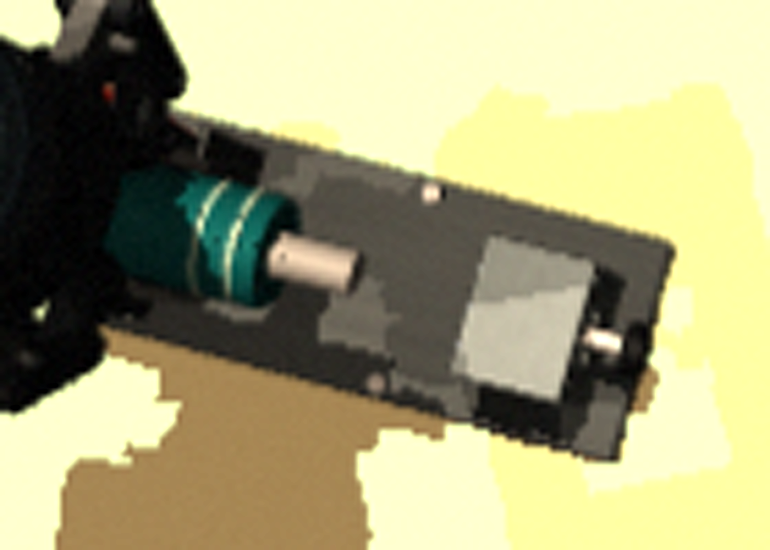

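Run:
```python
from h import *
a=np.radians(-14.7);ex=np.array([np.cos(a),np.sin(a),0]);ey=np.array([-np.sin(a),np.cos(a),0])
f=lambda c:(85+c[0]/5.5,140+c[1]/5.5)
def L(n,uv,z):
    p=onz("top",uv,z);print(n,p.round(4),"x",round(p@ex*1000,1),"y",round(p@ey*1000,1))
for c in((355,252),(350,290),(290,232),(283,282)):L("journal",f(c),.2094)
L("rollerend",f((352,271)),.2094);L("journal root",f((275,254)),.2094)
for c in((488,237),(596,270),(558,402),(455,370)):L("cheek",f(c),.086)
for c in((672,247),(618,460)):L("base",f(c),.012)
for c in((430,193),(376,384)):L("bolt",f(c),.012)
c=pose()[0];print("tcp x",c@ex*1000,"y",c@ey*1000)
```

```text
journal [0.512  0.1389 0.2094] x 460.0 y 264.3
journal [0.4991 0.1403 0.2094] x 447.2 y 262.3
journal [0.5188 0.1612 0.2094] x 460.9 y 287.6
journal [0.5017 0.163  0.2094] x 443.9 y 285.0
rollerend [0.5055 0.1398 0.2094] x 453.5 y 263.5
journal root [0.5112 0.1661 0.2094] x 452.4 y 290.4
cheek [0.5301 0.1213 0.086 ] x 481.9 y 251.8
cheek [0.517  0.0778 0.086 ] x 480.3 y 206.4
cheek [0.4643 0.0919 0.086 ] x 425.7 y 206.7
cheek [0.4768 0.1332 0.086 ] x 427.4 y 249.8
base [0.5336 0.0572 0.012 ] x 501.6 y 190.7
base [0.441  0.0792 0.012 ] x 406.5 y 188.5
bolt [0.557  0.1635 0.012 ] x 497.3 y 299.4
bolt [0.4734 0.1848 0.012 ] x 411.1 y 298.9
tcp x 451.78399208427606 y 338.0542577324149
```

```bash
cat >> h.py <<'E'
a=np.radians(-14.7);EX=np.array([np.cos(a),np.sin(a),0]);EY=np.array([-np.sin(a),np.cos(a),0])
BAY=EX*.454+EY*.318+[0,0,.060]
OFF=np.array([-.0004,-.0185,.0023])   # roller centre in tool
OFF[0]=.0004
def where():
    c,T,o=pose();p=c+T@OFF-BAY
    th=np.degrees(np.arcsin(T[2,2]));print("centre rel bay mm x,y,z",[round(v*1000,1) for v in(p@EX,p@EY,p[2]+.060)],"tilt",th.round(2))
def gt(cx,cy,cz,th):
    where();T=target(-14.7,th);p=BAY+EX*cx/1e3+EY*cy/1e3;p[2]=cz/1e3
    p=p-T@OFF;togo(p,-14.7,th)
E
python3 -c "
from h import *
gt(0,25,125,12)"
```

```text
centre rel bay mm x,y,z [np.float64(-1.8), np.float64(22.4), np.float64(209.0)] tilt 0.0
t 5.68 pos [0.5228 0.2123 0.1905] F [-0.2  0.  -2.1] open 0.449
shift [ 1.8 84.1  6.5]
turn [12.   -0.12  0.02]
```

```bash
python3 -m jog '[[1.8,20,6.5,0,0,0,1],[0,25,0,0,0,0,1],[0,25,0,0,0,0,1],[0,14,0,0,0,0,1],[0,0,0,6,0,0,1],[0,0,0,6,0,0,1],[0,0,0,0,0,0,1],[0,0,0,0,0,0,1]]'
python3 -c "
from h import *
gt(0,25,79.5,12)
cv2.imwrite('pics/top3.png',np.clip(cv2.resize(camera('top')[140:240,85:225],None,fx=5.5,fy=5.5,interpolation=2)*2.,0,255).astype('uint8'))
cv2.imwrite('pics/side3.png',np.clip(cv2.resize(camera('side')[220:384,150:320],None,fx=3.5,fy=3.5,interpolation=2)*2.,0,255).astype('uint8'))
"
```

```text
time_s: 6.35
eef_pos: [0.5261, 0.2168, 0.1062]
eef_rot: [0.77, -0.625, 0.083, -0.101]
wrist_force: [0.0, -0.7, -2.3]
opening: 0.451
centre rel bay mm x,y,z [np.float64(0.3), np.float64(23.7), np.float64(124.8)] tilt 11.88
t 6.35 pos [0.5261 0.2168 0.1062] F [ 0.  -0.7 -2.3] open 0.451
shift [-0.3 44.6 -8. ]
turn [ 0.12 -0.33  0.03]
```

View pics/top3.png

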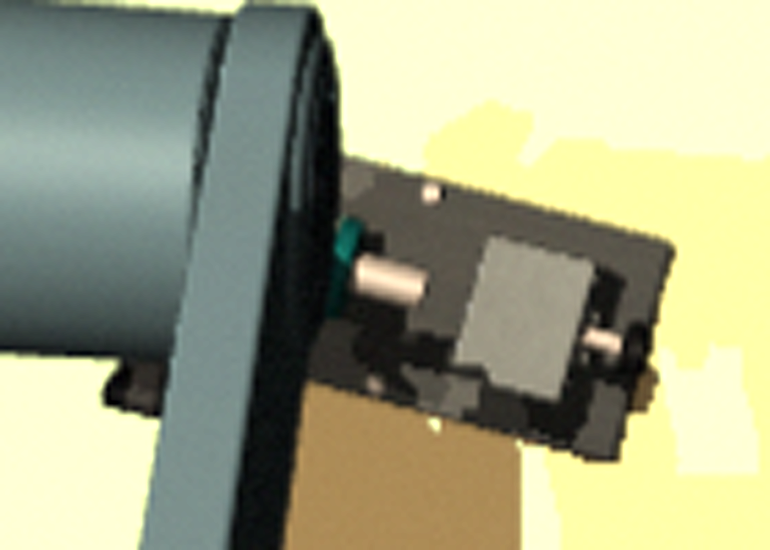

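View pics/side3.png

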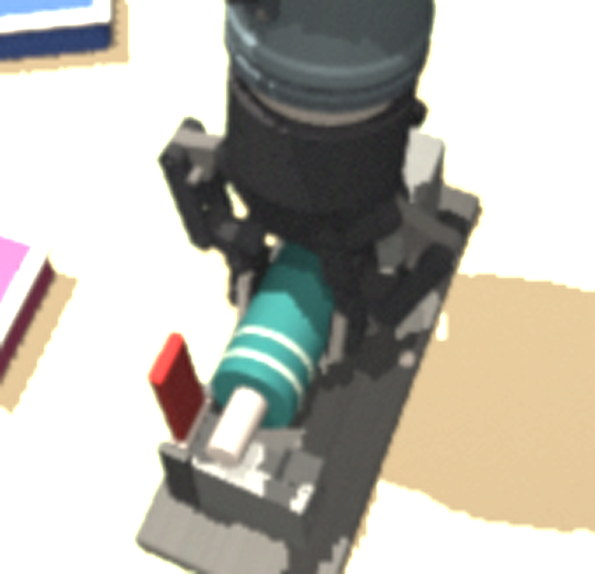

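In the top crop the −y journal (tip at (425,287)) points at the cheek centre, and in the side crop the +y end is raised. Lowering to the pocket height.

```bash
python3 -m jog '[[-0.3,15,-3,0,0,0,1],[0,15,-3,0,0,0,1],[0,10,-2,0,0,0,1],[0,5,0,0,0,0,1],[0,0,0,0,0,0,1],[0,0,0,0,0,0,1]]'
python3 -c "
from h import *
gt(0,-4.5,79.5,12)
f=lambda c:(85+c[0]/5.5,140+c[1]/5.5)
im=camera('top');cv2.imwrite('pics/top4.png',np.clip(cv2.resize(im[140:240,85:225],None,fx=5.5,fy=5.5,interpolation=2)*2.,0,255).astype('uint8'))
"
```

```text
time_s: 6.95
eef_pos: [0.5263, 0.2201, 0.0606]
eef_rot: [0.77, -0.624, 0.082, -0.1]
wrist_force: [-0.2, -0.5, -2.5]
opening: 0.445
centre rel bay mm x,y,z [np.float64(-0.4), np.float64(26.9), np.float64(79.2)] tilt 11.96
t 6.95 pos [0.5263 0.2201 0.0606] F [-0.2 -0.5 -2.5] open 0.445
shift [  0.5  -6.8 -30.6]
turn [ 0.04 -0.16  0.01]
```

View pics/top4.png

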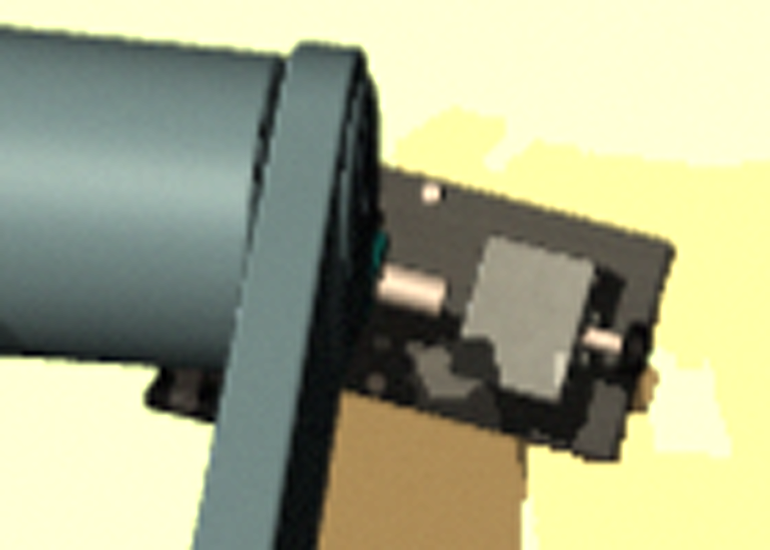

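```bash
python3 -c "
from h import *
f=lambda c:(85+c[0]/5.5,140+c[1]/5.5)
for c in((447,278),(441,311),(444,294),(384,278)):
  p=onz('top',f(c),.064)-BAY;print((p@EX*1e3).round(1),(p@EY*1e3).round(1))
"
python3 -m jog '[[0.4,-1.5,-6,0,0,0,1],[0,-1.5,-6,0,0,0,1],[0,-0.5,-3,0,0,0,1],[0,0,0,0,0,0,1],[0,0,0,0,0,0,1]]'
python3 -c "
from h import *
gt(0,-4.5,79.5,12)"
```

```text
8.3 -49.3
-5.3 -50.7
1.7 -50.0
1.7 -24.3
time_s: 7.42
eef_pos: [0.5234, 0.2048, 0.0616]
eef_rot: [0.771, -0.624, 0.082, -0.102]
wrist_force: [1.0, 2.2, -1.3]
opening: 0.454
centre rel bay mm x,y,z [np.float64(0.7), np.float64(11.3), np.float64(80.2)] tilt 12.06
t 7.42 pos [0.5234 0.2048 0.0616] F [ 1.   2.2 -1.3] open 0.454
shift [ -0.6  -2.7 -15.6]
turn [-0.06 -0.26  0.12]
```

```bash
python3 -m jog '[[-0.6,-0.8,-3,0,0,0,1],[0,-0.8,-3,0,0,0,1],[0,0,0,0,0,0,1]]'
python3 -c "
from h import *
gt(0,-4.5,79.5,12)"
```

```text
time_s: 7.67
eef_pos: [0.5213, 0.1988, 0.0617]
eef_rot: [0.771, -0.624, 0.081, -0.101]
wrist_force: [4.9, 4.4, -2.4]
opening: 0.45
centre rel bay mm x,y,z [np.float64(0.1), np.float64(5.0), np.float64(80.3)] tilt 12.04
t 7.67 pos [0.5213 0.1988 0.0617] F [ 4.9  4.4 -2.4] open 0.45
shift [-0.1 -1.2 -9.5]
turn [-0.04 -0.2   0.14]
```

```bash
python3 -m jog '[[1,0,0,0,0,0,1],[0,-0.6,-3,0,0,0,1],[0,0,0,0,0,0,1],[0,0,0,0,0,0,1]]'
python3 -c "
from h import *
gt(0,-4.5,79.5,12)"
```

```text
time_s: 8.0
eef_pos: [0.5208, 0.1962, 0.0614]
eef_rot: [0.771, -0.624, 0.082, -0.101]
wrist_force: [1.3, 4.2, -1.6]
opening: 0.45
centre rel bay mm x,y,z [np.float64(0.4), np.float64(2.3), np.float64(80.0)] tilt 12.04
t 8.0 pos [0.5208 0.1962 0.0614] F [ 1.3  4.2 -1.6] open 0.45
shift [-0.4 -1.  -6.8]
turn [-0.04 -0.23  0.04]
```

```bash
python3 -m jog '[[0,-0.5,-3,0,0,0,1],[0,-0.5,-3,0,0,0,1],[0,0,0,0,0,0,1],[0,0,0,0,0,0,1],[0,0,0,0,0,0,1]]'
python3 -c "
from h import *
gt(0,-4.5,79.5,12)
M=camera_model('wrist');cv2.imwrite('pics/w5.png',camera('wrist'));np.savez('w5.npz',pose=M['pose'],K=M['K'])
cv2.imwrite('pics/side5.png',np.clip(cv2.resize(camera('side')[220:384,150:320],None,fx=3.5,fy=3.5,interpolation=2)*2.,0,255).astype('uint8'))
cv2.imwrite('pics/top5.png',np.clip(cv2.resize(camera('top')[140:240,85:225],None,fx=5.5,fy=5.5,interpolation=2)*2.,0,255).astype('uint8'))
"
```

```text
time_s: 8.42
eef_pos: [0.5194, 0.1906, 0.0613]
eef_rot: [0.771, -0.623, 0.082, -0.101]
wrist_force: [1.7, 6.7, -0.0]
opening: 0.447
centre rel bay mm x,y,z [np.float64(0.4), np.float64(-3.4), np.float64(79.9)] tilt 12.08
t 8.42 pos [0.5194 0.1906 0.0613] F [ 1.7  6.7 -0. ] open 0.447
shift [-0.4  0.1 -1.1]
turn [-0.08 -0.23  0.05]
```

View pics/w5.png

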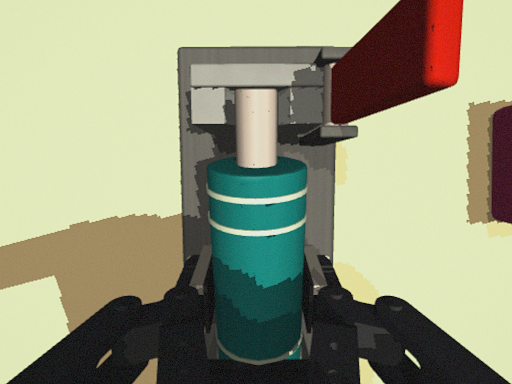

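View pics/side5.png

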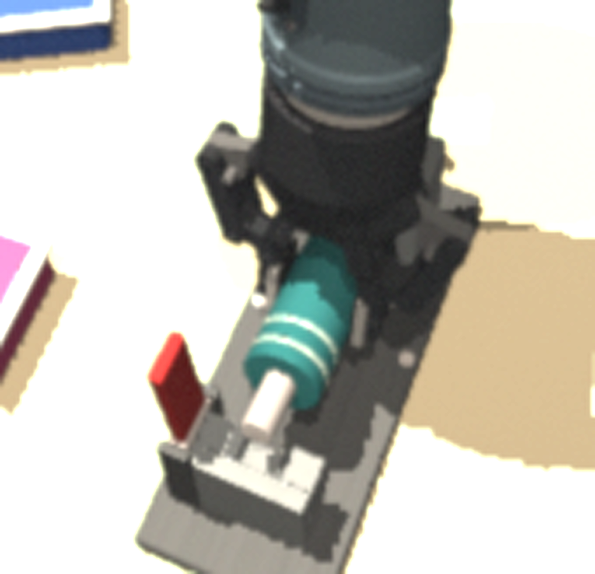

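View pics/top5.png

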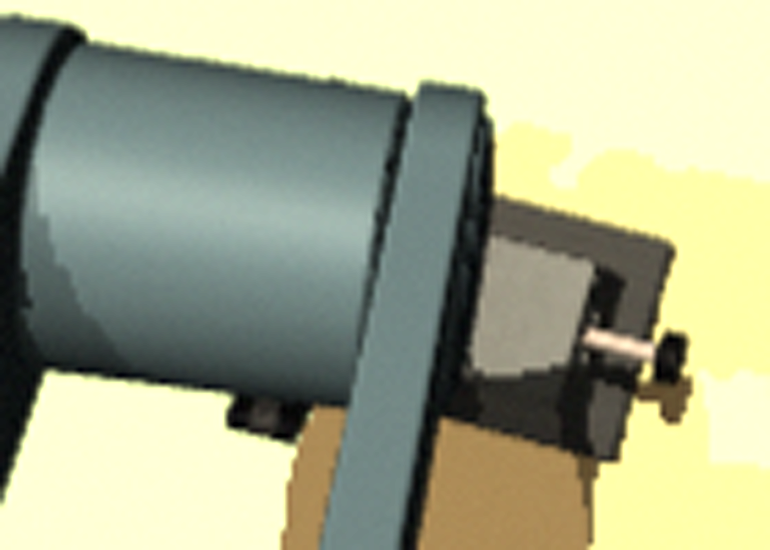

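```bash
python3 -c "
from h import *
d=np.load('w5.npz');M=dict(pose=d['pose'],K=d['K'])
im=cv2.imread('pics/w5.png');cv2.imwrite('pics/w5c.png',np.clip(cv2.resize(im[40:180,170:350],None,fx=4.2,fy=4.2,interpolation=2)*1.8,0,255).astype('uint8'))
def q(n,uv,z):
  p=onz('wrist',uv,z,M)-BAY;print(n,(p@EX*1e3).round(1),(p@EY*1e3).round(1))
q('stop outer',(257,65),.07);q('stop inner',(210,88),.07);q('blkL',(225,105),.068);q('blkR',(290,105),.068)
q('baseL',(180,48),.012);q('baseR',(333,200),.012);q('baseL',(181,200),.012)
q('tipL',(236,89),.096);q('tipR',(278,89),.096);q('rootL',(237,162),.09);q('rootR',(278,162),.09)
"
```

```text
stop outer 1.0 89.4
stop inner -20.0 79.6
blkL -13.7 72.5
blkR 16.0 72.3
baseL -46.2 116.4
baseR 49.6 21.9
baseL -48.5 22.4
tipL -6.8 73.4
tipR 8.7 73.3
rootL -7.1 46.6
rootR 9.1 46.6
```

View pics/w5c.png

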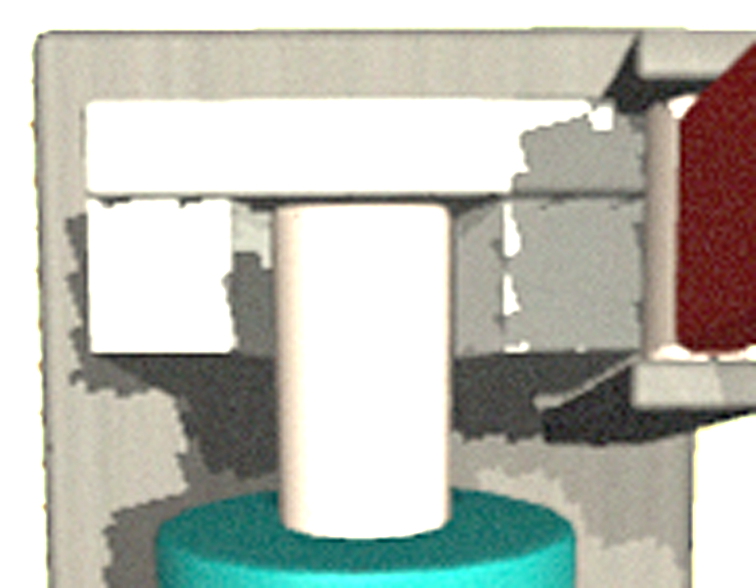

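```bash
python3 -c "
from h import *
c,T,o=pose()
th0=12.05
seq=[(-3.0,77.5,12),(-3,74.5,9),(-3,70.3,6),(-3,66,3),(-3,61.5,0)]
P=c
for cy,cz,th in seq:
  T2=target(-14.7,th);p=BAY+EX*.0003+EY*cy/1e3;p[2]=cz/1e3;p=p-T2@OFF
  print((cy,cz,th),(T.T@(p-P)*1e3).round(1),np.degrees(R.from_matrix(T.T@T2).as_rotvec()).round(2));P=p;T=T2
"
```

```text
(-3.0, 77.5, 12) [-0.1  2.4 -0.1] [-0.07 -0.22  0.04]
(-3, 74.5, 9) [-0.   2.8 -1.6] [-3.  0. -0.]
(-3, 70.3, 6) [ 0.   4.  -1.6] [-3. -0.  0.]
(-3, 66, 3) [ 0.   4.1 -1.4] [-3.  0. -0.]
(-3, 61.5, 0) [-0.   4.3 -1.2] [-3.  0.  0.]
```

```bash
python3 -m jog '[[0,2.4,0,0,0,0,1],[0,0,0,0,0,0,1],[0,2.8,-1.6,-3,0,0,1],[0,0,0,0,0,0,1],[0,4,-1.6,-3,0,0,1],[0,0,0,0,0,0,1],[0,0,0,0,0,0,1]]'
python3 -c "
from h import *
gt(0,-3,70.3,6)
M=camera_model('wrist');cv2.imwrite('pics/w6.png',camera('wrist'))
"
```

```text
time_s: 9.15
eef_pos: [0.5191, 0.1897, 0.0514]
eef_rot: [0.737, -0.663, 0.086, -0.096]
wrist_force: [2.2, 6.9, -0.8]
opening: 0.448
centre rel bay mm x,y,z [np.float64(0.4), np.float64(-2.4), np.float64(70.0)] tilt 6.06
t 9.15 pos [0.5191 0.1897 0.0514] F [ 2.2  6.9 -0.8] open 0.448
shift [-0.4 -0.3 -0.6]
turn [-0.06 -0.16  0.04]
```

View pics/w6.png

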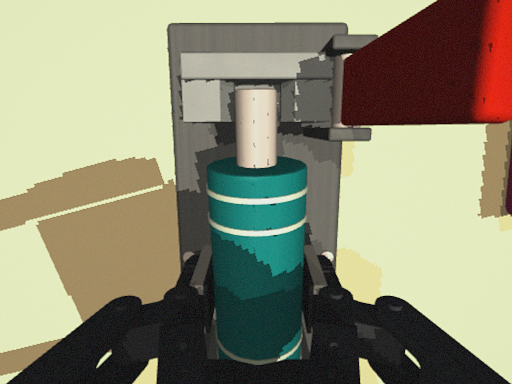

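The journal tip (257,88) sits inside the end stop (inner edge at row 79) and is centred in the slot. I'll keep tipping it down.

```bash
python3 -m jog '[[0,4,-1.4,-3,0,0,1],[0,0,0,0,0,0,1],[0,2.1,-0.6,-1.5,0,0,1],[0,0,0,0,0,0,1],[0,2.1,-0.6,-1.5,0,0,1],[0,0,0,0,0,0,1],[0,0,0,0,0,0,1]]'
python3 -c "
from h import *
gt(0,-3,60,0)
M=camera_model('wrist');cv2.imwrite('pics/w7.png',camera('wrist'))
cv2.imwrite('pics/side7.png',np.clip(cv2.resize(camera('side')[220:384,150:320],None,fx=3.5,fy=3.5,interpolation=2)*2.,0,255).astype('uint8'))
"
```

```text
time_s: 9.78
eef_pos: [0.5187, 0.1877, 0.0431]
eef_rot: [0.702, -0.701, 0.091, -0.092]
wrist_force: [1.6, 8.0, -0.7]
opening: 0.448
centre rel bay mm x,y,z [np.float64(0.5), np.float64(-2.5), np.float64(61.6)] tilt 0.08
t 9.78 pos [0.5187 0.1877 0.0431] F [ 1.6  8.  -0.7] open 0.448
shift [-0.5  1.6 -0.5]
turn [-0.08 -0.2   0.04]
```

View pics/w7.png

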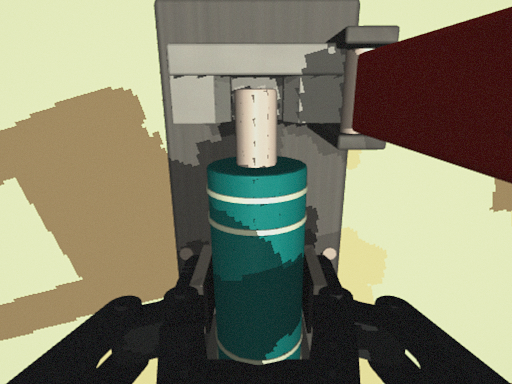

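View pics/side7.png

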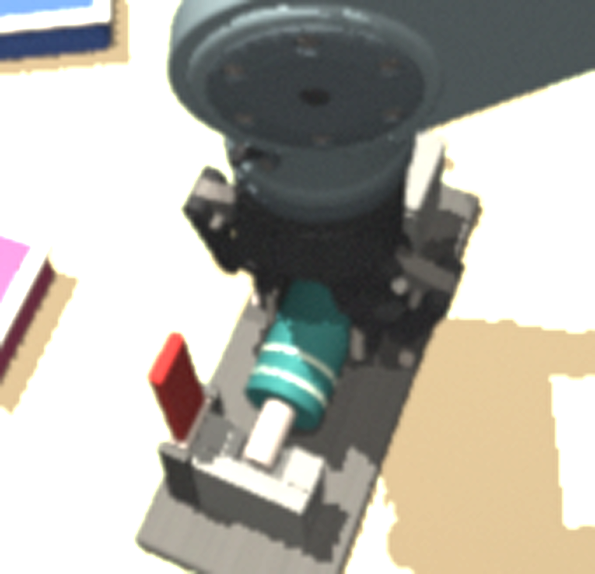

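The journal is in the slot. Next I'll ease it down onto the floors and toward the stop.

```bash
python3 -m jog '[[0,0.8,1.5,0,0,0,1],[0,0.8,1,0,0,0,1],[0,0,0,0,0,0,1],[0,0,0,0,0,0,1]]'
python3 -m jog '[[0,0.7,0.7,0,0,0,1],[0,0,0,0,0,0,1],[0,0,0,0,0,0,1]]'
python3 -c "
from h import *
gt(0,0,60,0)"
```

```text
time_s: 10.22
eef_pos: [0.5196, 0.1899, 0.0419]
eef_rot: [0.702, -0.701, 0.091, -0.092]
wrist_force: [1.9, 6.7, 1.7]
opening: 0.449
time_s: 10.47
eef_pos: [0.5198, 0.19, 0.0418]
eef_rot: [0.701, -0.701, 0.091, -0.092]
wrist_force: [-1.7, 3.6, 6.3]
opening: 0.448
centre rel bay mm x,y,z [np.float64(0.9), np.float64(-0.0), np.float64(60.3)] tilt 0.04
t 10.47 pos [0.5198 0.19   0.0418] F [-1.7  3.6  6.3] open 0.448
shift [-0.9  0.3 -0. ]
turn [-0.04 -0.23  0.06]
```

```bash
python3 -m jog '[[0,0,0,0,0,0,0],[0,0,0,0,0,0,-0.3],[0,0,0,0,0,0,-0.6],[0,0,0,0,0,0,-0.6],[0,0,0,0,0,0,-0.6],[0,0,0,0,0,0,-0.6],[0,0,0,0,0,0,-0.6]]'
python3 -c "
from h import *
where()
M=camera_model('wrist');cv2.imwrite('pics/w8.png',camera('wrist'));np.savez('w8.npz',pose=M['pose'],K=M['K'])
"
```

```text
time_s: 11.05
eef_pos: [0.5191, 0.1895, 0.0405]
eef_rot: [-0.701, 0.701, -0.092, 0.092]
wrist_force: [-0.3, 0.2, -0.2]
opening: 0.803
centre rel bay mm x,y,z [np.float64(0.4), np.float64(-0.7), np.float64(59.0)] tilt -0.01
```

View pics/w8.png

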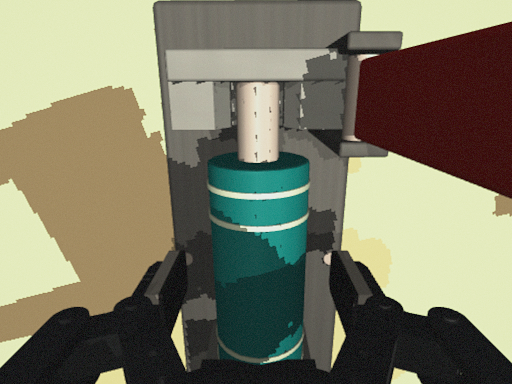

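Seated: the tip at row 82 touches the end stop and the force is near zero. I'll retract up, then locate the keeper tip from the first two views.

```bash
python3 -m jog '[[0,-20,0,0,0,0,-0.6],[0,-30,0,0,0,0,-0.6],[0,-35,0,0,0,0,-0.6],[0,-35,0,0,0,0,-0.6],[0,-30,0,0,0,0,0],[0,-10,0,0,0,0,1],[0,0,0,0,0,0,1],[0,0,0,0,0,0,1]]'
python3 -c "
from h import *
s=cv2.imread('pics/side0.png');t=cv2.imread('pics/top0.png')
for n,im,b in (('top',t,(90,145,130,180)),('side',s,(185,300,215,350))):
  x0,y0,x1,y1=b;r=im[y0:y1,x0:x1].astype(int);m=(r[...,2]>90)&(r[...,1]<60)
  v,u=np.nonzero(m);print(n,'bright red',u.mean()+x0,v.mean()+y0,m.sum())
B=EX*.4545+EY*.319
o,d=ray('top',(90+82/6,145+70/6))
k=((EY*.319+EY*.072)@EY-o@EY)/(d@EY);p=o+k*d-B;print('tip top-plane',p@EX*1e3,p@EY*1e3,p[2])
o2,d2=ray('side',(185+50/4.1,240+338/4.1))
k=((EY*.319+EY*.072)@EY-o2@EY)/(d2@EY);p=o2+k*d2-B;print('tip side-plane',p@EX*1e3,p[2])
p=tri((o,d),(o2,d2))-B;print('tri',p@EX*1e3,p@EY*1e3,p[2])
gt(0,0,180,0)
for n in('wrist','top','side'):cv2.imwrite(f'pics/{n}9.png',camera(n))
"
```

```text
time_s: 11.77
eef_pos: [0.519, 0.1896, 0.2002]
eef_rot: [0.701, -0.701, 0.092, -0.092]
wrist_force: [-0.4, 0.1, -0.8]
opening: 0.235
top bright red 102.84375 156.65625 32
side bright red 196.9245283018868 321.62264150943395 53
tip top-plane 40.19153436220389 72.00000000000006 0.1468108242699936
tip side-plane 38.64867500095839 0.13895275032330157
tri 39.10157038557076 73.43975020356095 0.14251962154186115
centre rel bay mm x,y,z [np.float64(0.3), np.float64(-0.6), np.float64(218.7)] tilt 0.0
t 11.77 pos [0.519  0.1896 0.2002] F [-0.4  0.1 -0.8] open 0.235
shift [-0.3 38.7  0.6]
turn [-0.   -0.22  0.01]
```

View pics/wrist9.png

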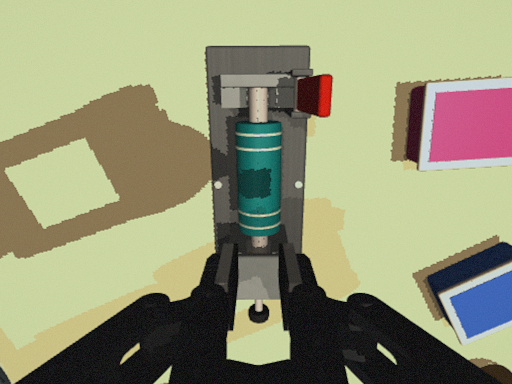

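View pics/side9.png

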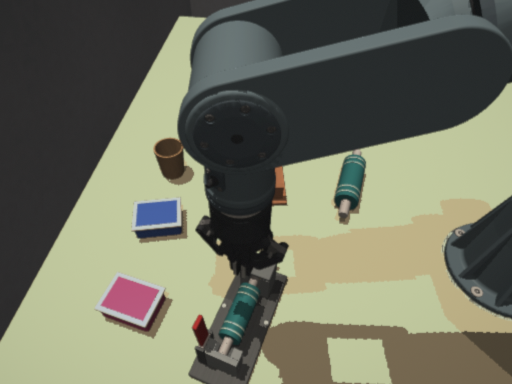

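Side view: the roller lies in the stand and the keeper is upright at (200,330). It triangulates to tip x≈39 mm, z≈144 mm, so about 1.65 rad. I'll go behind it on its +x side with closed fingers.

```bash
python3 -m jog '[[25,0,0,0,0,0,1],[26,0,10,0,0,0,1],[25,0,20,0,0,0,1],[5,0,25,0,0,0,1],[0,0,20,0,0,0,1],[0,20,0,0,0,0,1],[0,30,0,0,0,0,1],[0,25,0,0,0,0,1]]'
python3 -m jog '[[0,0,0,0,0,0,1],[0,0,0,0,0,0,1]]'
python3 -c "
from h import *
c,T,o=pose();p=c-(EX*.455+EY*.3195);print((p@EX*1e3).round(1),(p@EY*1e3).round(1),c[2],o['wrist_force'])
cv2.imwrite('pics/w10.png',camera('wrist'));im=camera('side');cv2.imwrite('pics/side10.png',np.clip(cv2.resize(im[220:384,110:320],None,fx=3.5,fy=3.5,interpolation=2)*2.,0,255).astype('uint8'))
"
```

```text
time_s: 12.58
eef_pos: [0.6156, 0.2415, 0.1222]
eef_rot: [-0.701, 0.701, -0.092, 0.091]
wrist_force: [-0.5, -1.9, -0.3]
opening: -0.001
time_s: 12.75
eef_pos: [0.6145, 0.2408, 0.1223]
eef_rot: [-0.7, 0.702, -0.094, 0.09]
wrist_force: [-1.0, 0.3, 1.2]
opening: -0.003
78.3 69.4 0.12226053901273719 [-0.96950826  0.26513346  1.22828959]
```

View pics/side10.png

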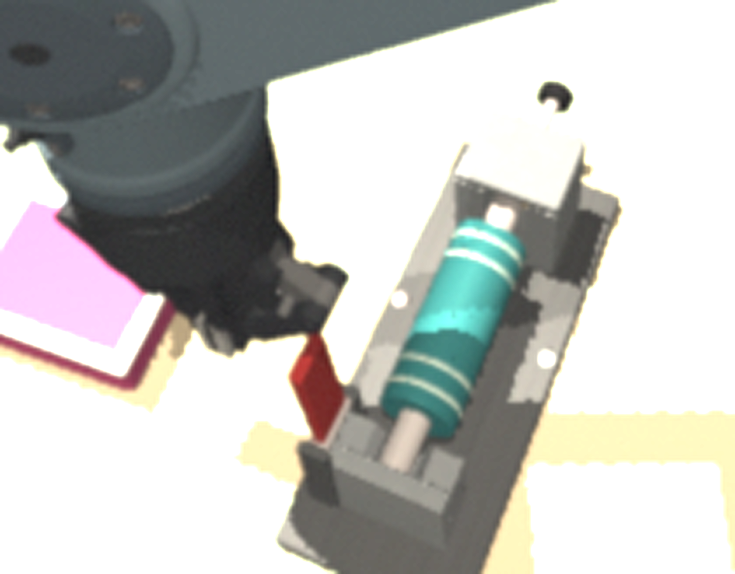

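View pics/w10.png

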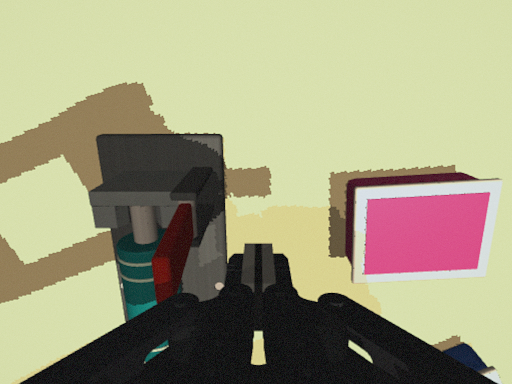

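The wrist view shows closed fingertips at (258,250), right of the red bar at (175,250), with the roller home. Pushing the bar over toward −x.

```bash
python3 -m jog '[[-8,0,2,0,0,0,1],[-8,0,0,0,0,0,1],[-8,0,0,0,0,0,1],[-8,0,0,0,0,0,1],[-8,0,0,0,0,0,1],[-8,0,0,0,0,0,1],[-8,0,0,0,0,0,1],[0,0,0,0,0,0,1]]'
python3 -c "
from h import *
c,T,o=pose();p=c-(EX*.455+EY*.3195);print((p@EX*1e3).round(1),(p@EY*1e3).round(1),c[2],o['wrist_force'])
cv2.imwrite('pics/w11.png',camera('wrist'))
"
```

```text
time_s: 13.52
eef_pos: [0.5613, 0.2582, 0.1255]
eef_rot: [-0.701, 0.701, -0.092, 0.091]
wrist_force: [0.5, 0.2, 0.2]
opening: -0.001
22.4 72.7 0.12552036568764893 [0.52692884 0.17299796 0.23916774]
```

View pics/w11.png

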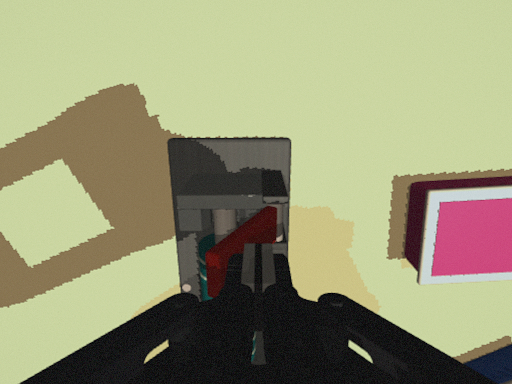

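The bar now leans toward −x ahead of the fingertips, over the slot. Continuing over and down.

```bash
python3 -m jog '[[-7,4,0,0,0,0,1],[-7,5,0,0,0,0,1],[-7,6,0,0,0,0,1],[-3,6,0,0,0,0,1],[0,6,0,0,0,0,1],[0,6,0,0,0,0,1],[0,4,0,0,0,0,1],[0,0,0,0,0,0,1]]'
python3 -c "
from h import *
c,T,o=pose();p=c-(EX*.455+EY*.3195);print((p@EX*1e3).round(1),(p@EY*1e3).round(1),c[2],o['wrist_force'])
cv2.imwrite('pics/w12.png',camera('wrist'))
"
```

```text
time_s: 14.23
eef_pos: [0.5394, 0.2635, 0.0872]
eef_rot: [-0.701, 0.701, -0.093, 0.091]
wrist_force: [-0.6, 0.0, -0.4]
opening: -0.002
-0.1 72.2 0.08716782419710324 [-0.63920765  0.04471133 -0.41686842]
```

View pics/w12.png

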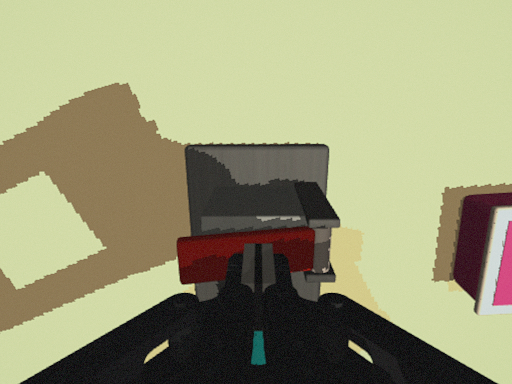

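Nearly level. Pressing down in small steps until contact.

```bash
python3 -m jog '[[-8,2,0,0,0,0,1],[-4,2,0,0,0,0,1],[0,2,0,0,0,0,1],[0,1,0,0,0,0,1],[0,0,0,0,0,0,1],[0,0,0,0,0,0,1]]'
python3 -m jog '[[0,1,0,0,0,0,1],[0,0,0,0,0,0,1],[0,0,0,0,0,0,1]]'
```

```text
time_s: 14.78
eef_pos: [0.5284, 0.2669, 0.0817]
eef_rot: [0.701, -0.701, 0.092, -0.092]
wrist_force: [-0.9, -0.2, -0.2]
opening: -0.003
time_s: 15.03
eef_pos: [0.5285, 0.2668, 0.0807]
eef_rot: [0.701, -0.701, 0.092, -0.092]
wrist_force: [-0.4, -0.0, -0.5]
opening: -0.001
```

```bash
python3 -m jog '[[0,1.5,0,0,0,0,1],[0,0,0,0,0,0,1],[0,0,0,0,0,0,1]]'
python3 -m jog '[[0,1,0,0,0,0,1],[0,0,0,0,0,0,1],[0,0,0,0,0,0,1]]'
```

```text
time_s: 15.28
eef_pos: [0.5283, 0.2668, 0.079]
eef_rot: [-0.701, 0.701, -0.092, 0.092]
wrist_force: [-0.8, -0.1, -0.4]
opening: -0.001
time_s: 15.53
eef_pos: [0.5285, 0.2669, 0.0785]
eef_rot: [0.701, -0.701, 0.092, -0.092]
wrist_force: [-1.7, -0.9, 3.0]
opening: -0.0
```

Firm contact at z = 0.0785, which is the expected top of the shut bar. One more light press, then retreat and look.

```bash
python3 -m jog '[[0,0.7,0,0,0,0,1],[0,0,0,0,0,0,1],[0,0,0,0,0,0,1],[0,-5,0,0,0,0,1],[0,-20,0,0,0,0,1],[0,-30,0,0,0,0,1],[0,-30,0,0,0,0,1],[0,-30,0,0,0,0,1]]'
python3 -m jog '[[0,-20,0,0,0,0,1],[0,0,-25,0,0,0,1],[0,0,-30,0,0,0,1],[0,0,-30,0,0,0,1],[0,0,-20,0,0,0,1],[0,0,0,0,0,0,1],[0,0,0,0,0,0,1]]'
python3 -c "
from h import *
M=camera_model('wrist');np.savez('w13.npz',pose=M['pose'],K=M['K'])
cv2.imwrite('pics/w13.png',camera('wrist'));im=camera('side');cv2.imwrite('pics/side13.png',np.clip(cv2.resize(im[220:384,110:320],None,fx=3.5,fy=3.5,interpolation=2)*2.,0,255).astype('uint8'));cv2.imwrite('pics/side13f.png',im);cv2.imwrite('pics/top13.png',camera('top'))
"
```

```text
time_s: 16.2
eef_pos: [0.528, 0.2668, 0.1933]
eef_rot: [-0.701, 0.701, -0.092, 0.092]
wrist_force: [0.7, -0.2, -0.4]
opening: -0.001
time_s: 16.78
eef_pos: [0.5014, 0.1648, 0.2126]
eef_rot: [0.701, -0.701, 0.092, -0.093]
wrist_force: [-0.6, 0.7, -1.3]
opening: -0.002
```

View pics/side13.png

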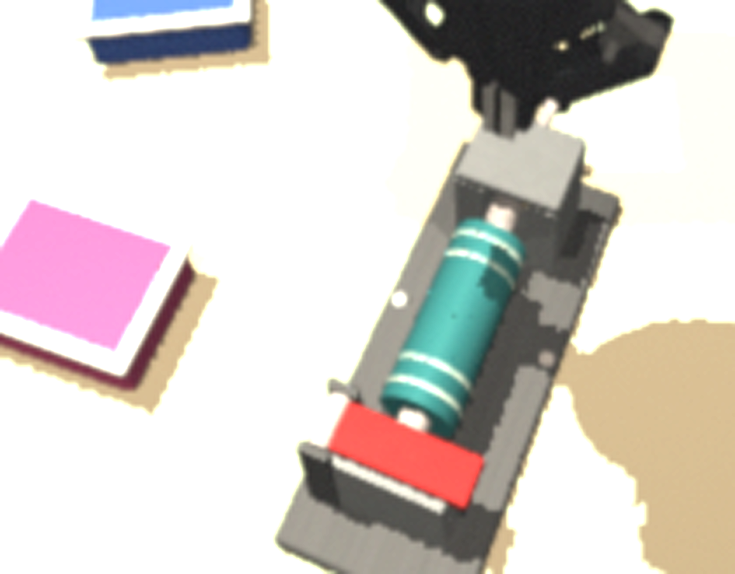

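View pics/w13.png

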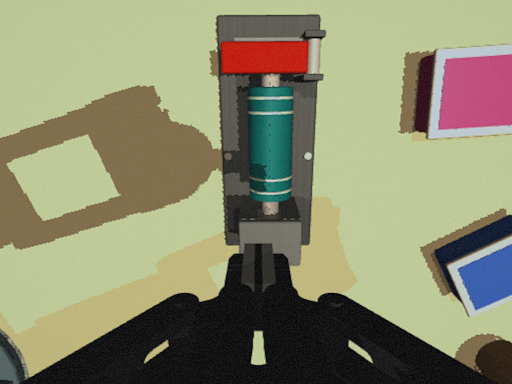

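The keeper lies flat over the slot, the roller is level, and the tubs look untouched. One numeric check before handing in.

```bash
python3 -c "
from h import *
d=np.load('w13.npz');M=dict(pose=d['pose'],K=d['K']);B=EX*.455+EY*.3195
S=lambda c:(110+c[0]/3.5,220+c[1]/3.5)
for n,s,w in(('tip a',(485,460),(221,73)),('tip b',(467,506),(221,42)),('hinge a',(350,404),(308,72)),('barrel +y',(424,405),(270.5,92)),('barrel -y',(487,240),(271,196))):
  p=tri(ray('side',S(s)),ray('wrist',w,M))-B;print(n,(p@EX*1e3).round(1),(p@EY*1e3).round(1),(p[2]*1e3).round(1))
a=cv2.imread('pics/side0.png');b=cv2.imread('pics/side13f.png');q=cv2.imread('pics/top0.png');r=cv2.imread('pics/top13.png')
for nm,x,y,bx in(('side tubs/cup',a,b,(90,130,190,330)),('top tubs',q,r,(125,65,340,130))):
  u0,v0,u1,v1=bx;dd=cv2.absdiff(x,y)[v0:v1,u0:u1].max(2);print(nm,(dd>60).sum())
print(get_obs()['wrist_force'],get_obs()['time_s'])
"
```

```text
tip a -41.5 60.8 71.0
tip b -41.0 83.6 73.0
hinge a 29.2 61.1 70.4
barrel +y -1.5 45.0 59.3
barrel -y 2.6 -54.2 46.1
side tubs/cup 0
top tubs 0
[-0.33539815  0.20299041  0.00475607] 16.9333
```

```bash
python3 -c "
from bench import *
print(hand_in())"
```

```text
the job is handed in; nothing more can be done
None
```

I moved the small teal roller from the rack into the grey stand, shut the red keeper over it, and handed the job in at about 17 s of the 61 s allowed. `hand_in` reports no verdict, so the result below rests on my own checks.

**How it went:** I tilted the roller 12°, pushed its end into the pocket and pressed the plunger about 14 mm in, by spring force and knob travel. I then tipped it level onto both floors and released it. The spring pushed the tip against the end stop while the keeper was still upright. The keeper was swung over with closed fingers and pressed to firm contact at z = 78.5 mm, the expected height of the shut bar.

**Checks that agreed:**
- **Keeper:** the tip and hinge triangulate within about 3 mm of the same height, so the bar is level.
- **Bystanders:** the parts of the side and top pictures holding the tubs and cup show no changed pixels.
- **Robot:** the gripper is clear of everything, with wrist force near zero.

**Checks that did not agree or were not made:**
- **Roller height:** the hand-picked point at the −y barrel end came out at 46 mm instead of 60 mm. I put this down to a badly visible edge by the hood, because the pictures show the roller home and the +y end measured 59 mm.
- **Pocket side force:** there was a brief sideways force of about 4 N on entering the pocket, which went away after a 1 mm correction.
- **Final plunger depth:** I did not measure it after letting go. The tip against the end stop implies about 10 mm.

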